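Push a filter out of its mount ring and lay it in the empty nest

ROBOT

A 6-joint arm with a two-finger parallel gripper is mounted at the origin on the work surface. World frame = base frame: x ahead of the robot, y to its left, z up, the work surface at z = 0. Lengths are in mm, angles in rad, forces in N, time in s.
With the tool pointing down it reaches from about 350 to 925 mm from the base axis. Payload 6.4 kg.
Tool frame: the origin (TCP) lies midway between the tips of the shut fingers; the grasp point (between the pads) lies 19 mm behind it; z points along the fingers, y is the line along which they close (so a half turn about z gives the same grasp; the last joint's range is limited). The gripper opens to 94 mm and grips with 3 to 60 N. Pads are 16 mm wide; open, the fingers measure 119 mm over their backs; the gripper's body (75 mm by 177 mm) begins 78 mm behind the grasp point.
Start: joints at [-0.174, 0.245, 1.558, -0, 1.339, -0.174], TCP at [650.011, 0.004, 205.455] pointing down, gripper open.
Joint ranges: [-3.13, 3.13], [-1.02, 2.26], [0.13, 2.54], [-0.95, 4.09], [0.21, 2.88], [-2.74, 2.74]. Speed limits (rad/s): [2.57, 2.57, 3.14, 3.14, 3.14, 3.14].

INTERFACE

Orientations are given as a unit quaternion [x, y, z, w].
In Python, from plant import read_state, imaging, workorder gives the robot as it stands.
- The arm moves only by the tool move_arm, never from a script. Its argument "steps" is a list of rows, each an object with "claw": the finger opening in mm, from 0 to 94; "travel": the shift along the tool's x, y, z in mm, a list of three; "twist": the turn about the tool's z in degrees. In form: [{"claw": claw, "travel": [x, y, z], "twist": twist}, ...]. A call has 1 to 8 rows; each row is the pose to reach, as a shift and turn from the pose commanded when the call began, along the tool's axes at that moment; what a row does not reach only later rows make up. A row lasts 1/12 s, in which the tool goes at most 41.7 mm and 7.16 degrees, less where a joint would pass 70% of its speed; a pose out of reach is approached as far as the arm can. A call with a gripper value outside its range is refused whole. The fingers move at their own pace and stop on an object; "newtons" is the grip in N (left out, the last holds). Time passes only in rows, so rows that repeat a pose let the fingers close. It gives the time, the measured TCP pose, the force, the opening and the grip force at its end, in the units of the state.
- read_state(): the state, without advancing time (a new reading comes with each control period).
- imaging.grab_frame(name): name is "scene" or "side" or "wrist"; returns the picture (480x640x3 uint8, blue, green, red); there is no depth.
- imaging.get_calibration(name): a dict with "mtx" (3x3 intrinsics, pixels), "position" and "orientation" of the camera in the world; the wrist camera has in their place "tool_from_camera" (4x4, takes a point from camera to tool coordinates, whose origin is the TCP and whose axes are the flange's). Camera axes: x right, y down, z forward; pixel columns grow to the right and rows downward; lengths in mm; the calibration is good to about 2 mm. A picture is of the moment at which its call begins: read the wrist's pose just before it. get_calibration takes no time and is no camera call.
- workorder.finish_job(): hands the job in; it is judged then, once.
The state is a dict: "clock": time; "q": joint angles; "joint_velocities": joint speeds; "joint_torque": joint torques, N m; "ee_pos": TCP position; "tcp_rot": TCP orientation; "force": force on the tool from outside, world axes, zero at the start; "wrist_torque": the same for the moment, N m; "gripper_width": finger opening in mm; "gripper_force": force on a finger pad.
Only numpy, scipy, OpenCV 4.12 (cv2) and the standard library are available. Lean on these libraries where they do the work, as an engineer would, in place of code of your own. Each camera call takes 0.05 s, during which the arm holds its last target. There are 200 camera calls.

TASK

The amber filter lies loose and sunk inside the black mount ring on the push-out press. Press the red paddle all the way down so that the press lifts the filter up out of the ring, then take the raised filter by its edge and lay it gently, without dropping it, flat between the four pins of the empty blue nest. Leave the ring seated on the press, and do not disturb the green filter in the other nest, the mirror mount or the screwdriver.

Things in the scene. Friction and masses are not known exactly. Their poses are not given: they have to be found in the camera images.
- filter_center (a point): Centre (half-way up) of the amber filter, a loose round disc 50 mm in diameter and 12 mm thick, 55 g; its z axis is the disc's axis. At the start it lies sunk in the ring on the ring's inner ledge (its top 8 mm below the ring's rim). Raised fully by the press, its underside stands 12 mm above the rim.
- cell_rim (a point): Centre of the top rim of the black mount ring, a loose ring of outer diameter 72 mm, height 24 mm and bore 52 mm, with an inner ledge at its foot (4 mm thick, opening 42 mm) that carries the filter; z up. 160 g. It stands on the deck of the press between four brass dowels 8 mm tall, with about 2 mm play.
- deck (a point): Fixed: centre of the hole in the aluminium deck of the press, on its top face (80 mm above the table). The white plunger pad (36 mm across) comes up through it, level with the deck when the press is down. Axes are those of the press: the rocker runs along y, the paddle end lies to -y (paddle 190 mm from the deck centre, pivot 90 mm from it, pivot axis along x, 45 mm above the table). Base 100 x 275 mm, deck 100 x 100 mm.
- paddle (a point): Centre of the top face of the red paddle (36 x 40 mm) on the end of the rocker beam. About 73 mm above the table when the press is down; pressed straight down about 40 mm, to 33 mm above the table, it reaches its stop. It takes about 5 to 8 N, and stays where it is left.
- rocker (a joint): Angle of the rocker: 0 with the plunger down (paddle up), 0.40 rad at the stop with the paddle fully down. The plunger rises 0.09 m per rad, 36 mm in all. It starts between 0 and 0.04.
- nest_empty (a point): The empty nest: centre of the top face (12 mm above the table) of a fixed blue round block, 90 mm in diameter, with four white pins 6 mm in diameter and 8 mm tall at (+-22, +-22) mm in its x and y axes. The filter lies between the pins with 3 mm play all round; between neighbouring pins there is a 38 mm wide gap for a finger, so fingers fit along the nest's own x or y axis. Its yaw varies.
- nest_full (a point): The other nest, identical but with the green filter lying in it; same origin and axes.
- green_center (a point): Centre of the green filter, same size as the amber one, in the other nest. Leave alone.
- mirror_post (a point): A small mirror mount on a blue post with a black foot 64 mm in diameter, about 120 mm tall, loose; the point is on the post 40 mm above the table. Leave alone.
- driver_grip (a point): Handle of a yellow screwdriver lying on the table, at the middle of the handle. Leave alone.

How it is judged:
By the outcome, as a careful person would: the job done as asked, in the order asked, and still so for the second after the job is handed in, with the robot touching nothing.
It also fails if it takes over 51 s, if anything falls off the work surface, if the arm or the gripper's body presses on something with over 40 N, if the wrist force passes 120 N, or if a joint passes its speed limit or range.

## Working session

There is one attempt and no reset: what is moved stays moved. The work goes in short steps, Python scripts to look and compute and a tool call to move; the robot and the scene stay as the last step left them, time stands still between calls to the robot, and variables do not carry over. Pictures are saved under pics/ and viewed, at most 13 in all, crops included, and the job is handed in when it is done.

Besides the shell and the picture viewer there is one more tool, called after "Call:" by a JSON object that holds its "op" and its "data". move_arm: Moves the arm, as the interface text tells. Its arguments: {"type":"object","properties":{"steps":{"type":"array","items":{"type":"object","properties":{"claw":{"type":"number"},"travel":{"type":"array","items":{"type":"number"}},"twist":{"type":"number"}}}},"newtons":{"type":"number"}},"required":["steps"]}

```bash
mkdir -p pics; cat > h.py <<'E'
import cv2, numpy as np
from scipy.spatial.transform import Rotation as R
from plant import read_state, imaging, workorder
def cam(name, s=None):
    c=imaging.get_calibration(name); K=np.array(c["mtx"])
    if name=="wrist":
        T=np.array(c["tool_from_camera"]); Rt=R.from_quat(s["tcp_rot"]).as_matrix()
        return K, np.array(s["ee_pos"])+Rt@T[:3,3], Rt@T[:3,:3]
    return K, np.array(c["position"]), R.from_quat(c["orientation"]).as_matrix()
def ray(C,uv,z):
    K,p,r=C; d=r@np.linalg.solve(K,[uv[0],uv[1],1.]); return p+d*(z-p[2])/d[2]
def proj(C,P):
    K,p,r=C; q=K@(r.T@(np.array(P)-p)); return q[:2]/q[2]
E
python3 - <<'E'
from h import *
s=read_state(); print(s)
for n in("scene","side","wrist"):
    cv2.imwrite(f"pics/{n}0.png",imaging.grab_frame(n)); C=cam(n,s); print(n,C[1],C[2][:,2],imaging.get_calibration(n)["mtx"])
E
```

```text
{'clock': 0.0, 'q': array([-1.74064968e-01,  2.45777709e-01,  1.55898808e+00, -3.74127006e-05,
        1.33870491e+00, -1.74079436e-01]), 'joint_velocities': array([-0.00063679,  0.00035265, -0.00117417, -0.00164316,  0.00022896,
       -0.00071949]), 'joint_torque': array([ 8.38778797e-04, -4.15839279e+01, -3.14599335e+01,  6.84806099e-02,
        3.33599187e-02, -1.41738678e-04]), 'ee_pos': array([6.49404943e+02, 1.22966653e-01, 2.04382569e+02]), 'tcp_rot': array([ 7.07098299e-01,  7.07114639e-01, -5.53859625e-04, -7.58507239e-04]), 'force': array([0.74564008, 0.36124468, 0.14964304]), 'wrist_torque': array([ 0.0390882 , -0.03505165,  0.01508062]), 'gripper_force': 0.0, 'gripper_width': 94.09909831101129}
scene [1077.72488001 -373.3765445  1002.60075834] [-0.50764561  0.29485977 -0.80953916] [[449.88348311   0.         323.74619058]
 [  0.         449.88348311 235.58528478]
 [  0.           0.           1.        ]]
side [471.95556912 774.2574221  636.78251645] [ 0.05578344 -0.83651269 -0.54510065] [[442.72650737   0.         316.06300319]
 [  0.         442.72650737 239.91901407]
 [  0.           0.           1.        ]]
wrist [649.39453921  79.14738132 384.08841238] [-8.88969294e-04 -2.66841103e-01 -9.63740129e-01] [[354.47540088   0.         323.98118358]
 [  0.         354.47540088 234.64221142]
 [  0.           0.           1.        ]]
```

View pics/scene0.png

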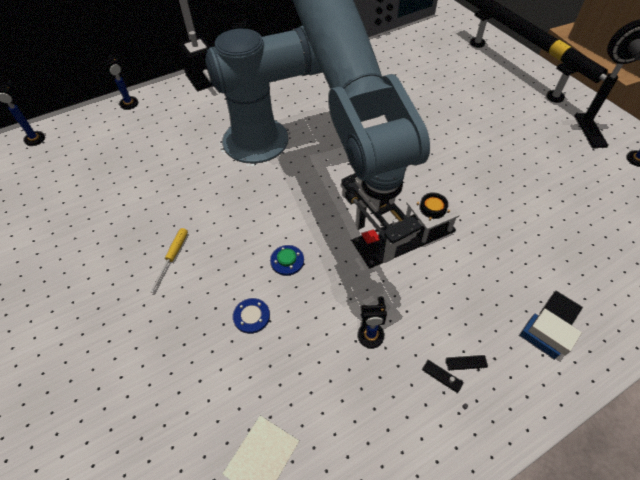

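View pics/side0.png

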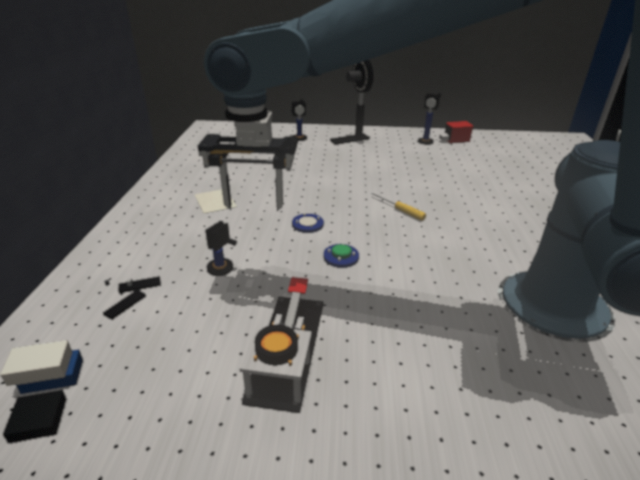

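Scene view: amber filter at (434,205), red paddle (371,237), empty nest (251,316), green (287,258), mirror mount (372,330). Side view: amber (277,343), paddle (298,285), empty nest (308,222), green (341,250), mirror (218,262).

```bash
cat >> h.py <<'E'
def blobs(im,lo,hi,box=None,amin=20):
    m=cv2.inRange(cv2.cvtColor(im,cv2.COLOR_BGR2HSV),lo,hi)
    if box: 
        k=np.zeros_like(m); k[box[1]:box[3],box[0]:box[2]]=255; m&=k
    n,l,st,c=cv2.connectedComponentsWithStats(m)
    cs=[]
    for i in range(1,n):
        if st[i,4]>=amin: cs.append((int(st[i,4]),c[i],st[i,:4].tolist()))
    return sorted(cs,key=lambda t:-t[0])
AM=((8,120,120),(25,255,255)); RED=((0,150,90),(6,255,255)); BLUE=((105,120,40),(130,255,255)); GR=((45,100,50),(85,255,255))
E
python3 - <<'E'
from h import *
s=read_state()
for n,bx in(("scene",(200,180,470,350)),("side",(180,190,380,380)),("wrist",None)):
    im=cv2.imread(f"pics/{n}0.png"); C=cam(n,s)
    for nm,c,z in(("amber",AM,96),("red",RED,73),("blue",BLUE,12),("green",GR,24)):
        for a,uv,b in blobs(im,*c,bx)[:4]:
            cc=(b[0]+b[2]/2-.5,b[1]+b[3]/2-.5)
            print(n,nm,a,uv.round(1),b,ray(C,uv,z).round(1),"boxc",ray(C,cc,z).round(1)[:2])
E
```

```text
scene amber 186 [434.  203.6] [425, 197, 19, 14] [569.4 257.1  96. ] boxc [569.1 257.2]
scene red 131 [370.8 235.7] [362, 230, 17, 12] [557.1  67.7  73. ] boxc [555.5  66.4]
scene blue 577 [251.3 316.2] [234, 299, 35, 34] [ 572.6 -284.9   12. ] boxc [ 570.6 -284.7]
scene blue 416 [287.2 262.2] [271, 246, 33, 29] [ 480.9 -138.2   12. ] boxc [ 474.7 -135.4]
scene blue 71 [371.7 330.7] [367, 326, 11, 12] [752.8 -57.5  12. ] boxc [754.8 -57.9]
scene green 250 [286.2 256.6] [277, 249, 19, 16] [ 471.8 -135.1   24. ] boxc [ 471.1 -135.4]
side amber 471 [275.8 341.4] [261, 332, 31, 20] [571.4 257.4  96. ] boxc [570.9 257.6]
side red 152 [297.6 286.2] [289, 280, 17, 13] [554.2  82.5  73. ] boxc [555.5  82.1]
side blue 61 [330.3 257.6] [325, 252, 13, 11] [ 495.5 -108.5   12. ] boxc [ 493.9 -111.3]
side blue 57 [348.4 260. ] [340, 256, 17, 8] [ 451.4 -102.4   12. ] boxc [ 452.3 -104.3]
side blue 27 [300.1 226.3] [294, 223, 15, 6] [ 584.  -248.5   12. ] boxc [ 582.  -252.8]
side blue 25 [318.1 224.1] [314, 221, 8, 7] [ 536.1 -264.4   12. ] boxc [ 537.8 -264.7]
side green 162 [341.1 249.8] [332, 245, 19, 11] [ 470.2 -127.1   24. ] boxc [ 470.4 -126.2]
wrist amber 136 [ 89.1 396.1] [86, 379, 7, 31] [ 422.3 -162.6   96. ] boxc [ 422.7 -160.2]
wrist amber 57 [253.4  28.6] [251, 22, 5, 15] [598.  154.7  96. ] boxc [597.7 154.5]
wrist red 1814 [213.3 143.8] [193, 121, 43, 48] [555.1  73.2  73. ] boxc [555.7  72.6]
wrist blue 1682 [260.  425.6] [226, 403, 68, 52] [ 567.2 -277.8   12. ] boxc [ 566.4 -282.4]
wrist blue 1107 [157.7 304.4] [134, 286, 58, 60] [ 457.6 -107.4   12. ] boxc [ 461.4 -121.6]
wrist green 681 [158.  321.8] [144, 308, 34, 34] [ 461.4 -123.1   24. ] boxc [ 463.8 -126.5]
```

View pics/wrist0.png

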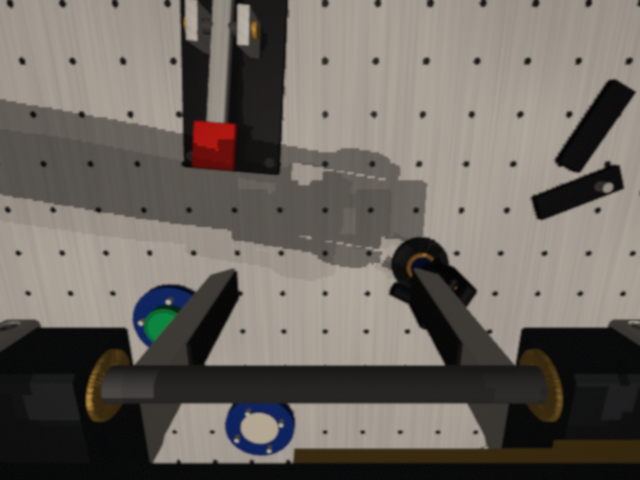

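Wrist view: red paddle (213,144), empty nest (260,425) with pins visible, mirror foot (418,262). All the views agree: paddle ≈(555,72), deck ≈(570,257), empty nest ≈(571,-284). I'll move above the paddle with the fingers closed.

Call:
{"op": "move_arm", "data": {"steps": [{"claw": 0,"travel": [36,-46,10],"twist": 0},{"claw": 0,"travel": [70,-95,40],"twist": 0},{"claw": 0,"travel": [70,-95,80],"twist": 0},{"claw": 0,"travel": [70,-95,105],"twist": 0},{"claw": 0,"travel": [70,-95,110],"twist": 0},{"claw": 0,"travel": [70,-95,110],"twist": 0}], "newtons": 20}}

```text
clock: 0.65
ee_pos: [551.4, 70.5, 91.4]
tcp_rot: [0.707, 0.707, -0.003, -0.003]
force: [0.4, -0.7, -0.9]
gripper_width: 57.3
gripper_force: 0.0
```

Call:
{"op": "move_arm", "data": {"steps": [{"claw": 0,"travel": [0,0,0],"twist": 0},{"claw": 0,"travel": [0,0,0],"twist": 0},{"claw": 0,"travel": [0,0,0],"twist": 0},{"claw": 0,"travel": [0,0,0],"twist": 0},{"claw": 0,"travel": [0,0,0],"twist": 0},{"claw": 0,"travel": [0,0,0],"twist": 0},{"claw": 0,"travel": [0,0,0],"twist": 0},{"claw": 0,"travel": [0,0,0],"twist": 0}]}}

```text
clock: 1.32
ee_pos: [555.1, 70.0, 95.6]
tcp_rot: [0.707, 0.707, 0.0, 0.0]
force: [0.2, -0.4, -0.7]
gripper_width: 3.9
gripper_force: 0.0
```

```bash
python3 - <<'E'
from h import *
s=read_state(); print(s["ee_pos"],s["gripper_width"]); w=imaging.grab_frame("wrist"); si=imaging.grab_frame("side")
cv2.imwrite("pics/a.png",np.vstack([cv2.resize(w,(400,300)),cv2.resize(si[200:400,180:447],(400,300))]))
C=cam("wrist",s)
for a,uv,b in blobs(w,*RED)[:2]: print(a,uv,b,ray(C,uv,73))
E
```

```text
[555.11009896  69.95645038  95.61376206] 3.916458066494208
2214 [322.20867209 255.9403794 ] [293, 234, 60, 64] [553.89355878  79.6473272   73.        ]
```

View pics/a.png

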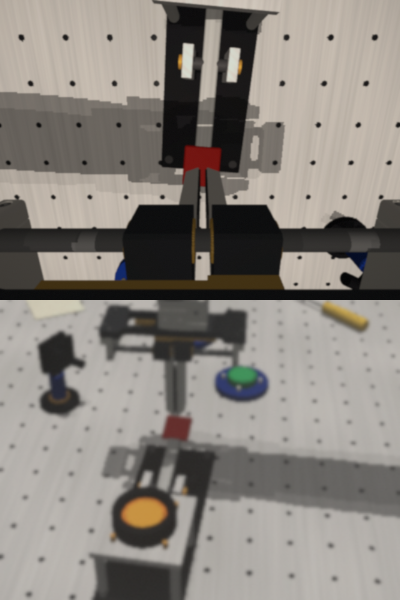

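The wrist crop shows the red paddle directly under the closed fingertips; the side crop shows the amber disc in the ring. Now I'll press, slowly.

Call:
{"op": "move_arm", "data": {"steps": [{"claw": 0,"travel": [1,0,15],"twist": 0},{"claw": 0,"travel": [2,0,23],"twist": 0},{"claw": 0,"travel": [2,0,30],"twist": 0},{"claw": 0,"travel": [2,0,36],"twist": 0},{"claw": 0,"travel": [1,0,42],"twist": 0},{"claw": 0,"travel": [1,0,48],"twist": 0},{"claw": 0,"travel": [0,0,53],"twist": 0},{"claw": 0,"travel": [0,0,57],"twist": 0}]}}

```text
clock: 2.08
ee_pos: [555.3, 69.8, 39.3]
tcp_rot: [0.707, 0.707, -0.0, -0.0]
force: [-3.0, 0.6, 8.8]
gripper_width: 0.8
gripper_force: 4.6
```

Call:
{"op": "move_arm", "data": {"steps": [{"claw": 0,"travel": [0,0,2],"twist": 0},{"claw": 0,"travel": [0,0,4],"twist": 0},{"claw": 0,"travel": [0,0,5],"twist": 0},{"claw": 0,"travel": [0,0,5],"twist": 0},{"claw": 0,"travel": [0,0,6],"twist": 0},{"claw": 0,"travel": [0,0,6],"twist": 0}]}}

```text
clock: 2.58
ee_pos: [555.5, 70.2, 34.5]
tcp_rot: [0.707, 0.707, -0.0, -0.0]
force: [-6.3, 0.3, 15.0]
gripper_width: 0.6
gripper_force: 7.4
```

Call:
{"op": "move_arm", "data": {"steps": [{"claw": 0,"travel": [0,0,1],"twist": 0},{"claw": 0,"travel": [0,0,2],"twist": 0},{"claw": 0,"travel": [0,0,3],"twist": 0},{"claw": 0,"travel": [0,0,3],"twist": 0}]}}

```text
clock: 2.92
ee_pos: [555.7, 70.2, 33.9]
tcp_rot: [0.707, 0.707, -0.001, -0.001]
force: [-14.2, 1.1, 32.3]
gripper_width: -0.0
gripper_force: 15.7
```

```bash
python3 - <<'E'
from h import *
s=read_state(); print(s["ee_pos"],s["force"])
si=imaging.grab_frame("side"); sc=imaging.grab_frame("scene")
for n,im,bx in(("side",si,(180,190,380,400)),("scene",sc,(380,150,470,250))):
    for a,uv,b in blobs(im,*AM,bx)[:2]: print(n,a,uv,b,ray(cam(n),uv,128).round(1),ray(cam(n),uv,122).round(1))
cv2.imwrite("pics/b.png",cv2.resize(si[270:420,210:360],(600,600)))
E
```

```text
[555.74355547  70.17754303  33.91689114] [-14.16892548   1.13398801  32.34855883]
side 552 [275.21195652 329.02536232] [260, 317, 31, 24] [570.4 261.3 128. ] [571.5 255.3 122. ]
scene 224 [436.02232143 196.30803571] [427, 189, 19, 15] [570.9 254.5 128. ] [567.5 258.8 122. ]
```

View pics/b.png

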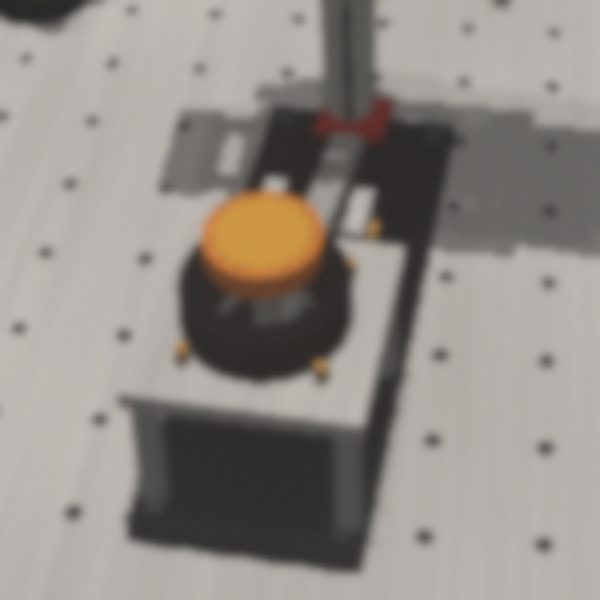

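The side view shows the amber disc standing proud of the ring (crop (262,240)), with the paddle at its stop and force well above the 8 N travel force. Now I'll lift off and look from above.

Call:
{"op": "move_arm", "data": {"steps": [{"claw": 0,"travel": [0,0,-20],"twist": 0},{"claw": 0,"travel": [0,0,-60],"twist": 0},{"claw": 40,"travel": [5,5,-100],"twist": 0},{"claw": 80,"travel": [30,15,-140],"twist": 0},{"claw": 80,"travel": [60,15,-165],"twist": 0},{"claw": 80,"travel": [95,15,-170],"twist": 0},{"claw": 80,"travel": [120,15,-170],"twist": 0},{"claw": 80,"travel": [125,15,-170],"twist": 0}]}}

```text
clock: 3.68
ee_pos: [569.9, 198.5, 200.3]
tcp_rot: [0.706, 0.708, 0.001, 0.0]
force: [0.1, 0.0, -0.5]
gripper_width: 37.1
gripper_force: 0.0
```

Call:
{"op": "move_arm", "data": {"steps": [{"claw": 80,"travel": [0,0,0],"twist": 0},{"claw": 80,"travel": [0,0,0],"twist": 0},{"claw": 80,"travel": [0,0,0],"twist": 0},{"claw": 80,"travel": [0,0,0],"twist": 0},{"claw": 80,"travel": [0,0,0],"twist": 0},{"claw": 80,"travel": [0,0,0],"twist": 0}]}}

```text
clock: 4.18
ee_pos: [570.1, 194.2, 199.3]
tcp_rot: [0.708, 0.707, -0.0, -0.0]
force: [0.5, 0.7, -0.8]
gripper_width: 77.1
gripper_force: 0.0
```

```bash
python3 - <<'E'
from h import *
s=read_state(); print(s["ee_pos"],s["tcp_rot"],s["gripper_width"],np.abs(s["joint_velocities"]).max()); w=imaging.grab_frame("wrist"); C=cam("wrist",s)
for nm,c,z in(("amber",AM,128),("red",RED,33)):
  for a,uv,b in blobs(w,*c)[:2]: print(nm,a,uv,b,ray(C,uv,z).round(1),"edges",ray(C,(b[0],uv[1]),z).round(1),ray(C,(b[0]+b[2],uv[1]),z).round(1),ray(C,(uv[0],b[1]),z).round(1),ray(C,(uv[0],b[1]+b[3]),z).round(1))
cv2.imwrite("pics/c.png",w)
E
```

```text
[570.09543719 194.17799572 199.2987964 ] [ 7.07546919e-01  7.06666354e-01 -1.25527916e-04 -7.76442661e-05] 77.08944861361941 0.00571421435675249
amber 4000 [323.541   156.32275] [288, 121, 72, 72] [569.7 259.9 128. ] edges [545.1 260.  128. ] [595.  259.9 128. ] [569.8 283.3 128. ] [569.7 234.4 128. ]
amber 41 [363. 121.] [360, 118, 7, 7] [596.4 283.2 128. ] edges [594.4 283.2 128. ] [599.1 283.2 128. ] [596.4 285.1 128. ] [596.5 280.6 128. ]
red 908 [309.41409692 327.81828194] [293, 313, 35, 30] [554.   71.7  33. ] edges [536.   71.8  33. ] [574.3  71.7  33. ] [554.2  89.6  33. ] [553.7  52.9  33. ]
```

View pics/c.png

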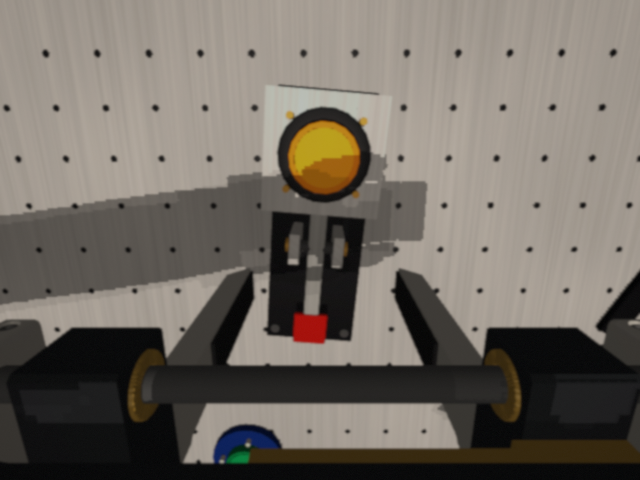

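The disc measures 50 mm wide at z=128 (image (323,156)), so it's fully raised, and the paddle stayed down. Centre is (570,259). Descending with the tips at z≈119.

Call:
{"op": "move_arm", "data": {"steps": [{"claw": 80,"travel": [35,0,10],"twist": 0},{"claw": 80,"travel": [64.5,0,25],"twist": 0},{"claw": 74,"travel": [64.5,0,45],"twist": 0},{"claw": 70,"travel": [64.5,0,62],"twist": 0},{"claw": 66,"travel": [64.5,0,74],"twist": 0},{"claw": 62,"travel": [64.5,0,80],"twist": 0},{"claw": 60,"travel": [64.5,0,80],"twist": 0},{"claw": 60,"travel": [64.5,0,80],"twist": 0}], "newtons": 12}}

```text
clock: 4.9
ee_pos: [570.4, 259.2, 120.0]
tcp_rot: [0.707, 0.707, 0.0, 0.0]
force: [0.3, 0.9, -0.5]
gripper_width: 60.1
gripper_force: 0.0
```

Call:
{"op": "move_arm", "data": {"steps": [{"claw": 56,"travel": [0,0,0],"twist": 0},{"claw": 52,"travel": [0,0,0],"twist": 0},{"claw": 48,"travel": [0,0,0],"twist": 0},{"claw": 44,"travel": [0,0,0],"twist": 0},{"claw": 40,"travel": [0,0,0],"twist": 0},{"claw": 40,"travel": [0,0,0],"twist": 0}]}}

```text
clock: 5.4
ee_pos: [570.7, 259.5, 120.6]
tcp_rot: [0.707, 0.707, 0.001, 0.001]
force: [-0.2, -0.9, 4.2]
gripper_width: 49.3
gripper_force: 12.0
```

Call:
{"op": "move_arm", "data": {"steps": [{"claw": 40,"travel": [0,0,-4],"twist": 0},{"claw": 40,"travel": [0,0,-10],"twist": 0},{"claw": 40,"travel": [0,0,-20],"twist": 0},{"claw": 40,"travel": [0,0,-35],"twist": 0},{"claw": 40,"travel": [0,0,-50],"twist": 0},{"claw": 40,"travel": [0,0,-60],"twist": 0},{"claw": 40,"travel": [0,0,-60],"twist": 0}], "newtons": 15}}

```text
clock: 5.98
ee_pos: [571.6, 260.0, 182.9]
tcp_rot: [0.707, 0.707, 0.002, 0.001]
force: [0.3, -0.6, -0.2]
gripper_width: 49.3
gripper_force: 15.0
```

```bash
python3 - <<'E'
from h import *
s=read_state(); print(s["ee_pos"],s["gripper_width"],s["gripper_force"]); w=imaging.grab_frame("wrist"); si=imaging.grab_frame("side"); sc=imaging.grab_frame("scene")
for n,im in(("side",si),("wrist",w),("scene",sc)): print(n,[(a,u.round(),b) for a,u,b in blobs(im,*AM)[:3]])
cv2.imwrite("pics/d.png",np.vstack([cv2.resize(w,(400,300)),cv2.resize(si[200:400,160:427],(400,300))]))
E
```

```text
[571.59230197 260.00779615 182.87261771] 49.28043132680883 14.999790340662003
side [(447, array([273., 300.]), [259, 291, 28, 20]), (150, array([410., 209.]), [396, 202, 28, 16])]
wrist [(6017, array([324., 292.]), [279, 250, 90, 85])]
scene [(511, array([582.,  46.]), [551, 23, 64, 50]), (248, array([176., 243.]), [166, 228, 21, 31]), (212, array([627.,  77.]), [618, 69, 22, 16])]
```

View pics/d.png

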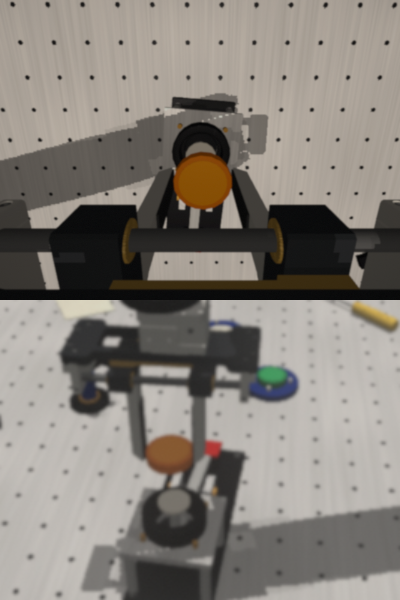

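Filter is held level between the fingers (wrist (324,292)); the ring is still seated with the white plunger visible. Carrying it over towards the empty nest.

Call:
{"op": "move_arm", "data": {"steps": [{"claw": 40,"travel": [-15,0,-5],"twist": 0},{"claw": 40,"travel": [-45,0,-15],"twist": 0},{"claw": 40,"travel": [-80,0,-18],"twist": 0},{"claw": 40,"travel": [-118,0,-18],"twist": 0},{"claw": 40,"travel": [-156,0,-18],"twist": 0},{"claw": 40,"travel": [-194,0,-18],"twist": 0},{"claw": 40,"travel": [-232,0,-18],"twist": 0},{"claw": 40,"travel": [-270,0,-18],"twist": 0}]}}

```text
clock: 6.8
ee_pos: [568.9, -13.1, 196.9]
tcp_rot: [0.707, 0.707, -0.0, -0.0]
force: [1.8, 0.5, -0.7]
gripper_width: 49.3
gripper_force: 15.0
```

Call:
{"op": "move_arm", "data": {"steps": [{"claw": 40,"travel": [-38,0,0],"twist": 0},{"claw": 40,"travel": [-76,0,0],"twist": 0},{"claw": 40,"travel": [-114,0,0],"twist": 0},{"claw": 40,"travel": [-152,0,0],"twist": 0},{"claw": 40,"travel": [-190,0,0],"twist": 0},{"claw": 40,"travel": [-228,0,0],"twist": 0},{"claw": 40,"travel": [-266,0,0],"twist": 0},{"claw": 40,"travel": [-300,0,0],"twist": 0}]}}

```text
clock: 7.47
ee_pos: [568.4, -313.4, 196.7]
tcp_rot: [0.708, 0.707, -0.0, -0.001]
force: [-0.1, 0.1, -0.0]
gripper_width: 49.3
gripper_force: 15.0
```

Call:
{"op": "move_arm", "data": {"steps": [{"claw": 40,"travel": [-25,0,0],"twist": 0},{"claw": 40,"travel": [-45,0,0],"twist": 0},{"claw": 40,"travel": [-50,0,0],"twist": 0},{"claw": 40,"travel": [-50,0,0],"twist": 0},{"claw": 40,"travel": [-50,0,0],"twist": 0},{"claw": 40,"travel": [-50,0,0],"twist": 0}]}}

```text
clock: 7.97
ee_pos: [569.9, -359.2, 197.2]
tcp_rot: [0.707, 0.708, 0.0, -0.0]
force: [0.3, 0.1, 0.2]
gripper_width: 49.4
gripper_force: 15.0
```

```bash
python3 - <<'E'
from h import *
s=read_state(); print(s["ee_pos"],s["tcp_rot"],s["gripper_width"]); w=imaging.grab_frame("wrist"); C=cam("wrist",s)
cv2.imwrite("pics/e.png",w)
for a,uv,b in blobs(w,*AM)[:1]:
  z=s["ee_pos"][2]+7.4; print("amber",a,uv,b,ray(C,uv,z).round(1),ray(C,(b[0],uv[1]),z).round(1),ray(C,(b[0]+b[2],uv[1]),z).round(1),ray(C,(uv[0],b[1]),z).round(1),ray(C,(uv[0],b[1]+b[3]),z).round(1))
for a,uv,b in blobs(w,*BLUE)[:2]:
  print("blue",a,uv,b,ray(C,uv,12).round(1),[ray(C,p,12).round(1)[:2] for p in((b[0],uv[1]),(b[0]+b[2],uv[1]),(uv[0],b[1]),(uv[0],b[1]+b[3]))])
x,y,ww,hh=b=blobs(w,*BLUE)[0][2]
cv2.imwrite("pics/f.png",cv2.resize(w[y-10:y+hh+10,x-10:x+ww+10],None,fx=4,fy=4)); print(b)
E
```

```text
[ 569.88063038 -359.17613343  197.21986841] [ 7.06712190e-01  7.07500981e-01  9.07867237e-05 -4.83491264e-04] 49.389941879107084
amber 5462 [323.88355914 289.81801538] [280, 250, 89, 84] [ 569.7 -358.   204.6] [ 546.5 -358.1  204.6] [ 593.4 -358.   204.6] [ 569.6 -336.   204.6] [ 569.7 -384.2  204.6]
blue 3909 [320.25914556 135.62957278] [277, 91, 87, 92] [ 566.  -279.2   12. ] [array([ 523.1, -279.3]), array([ 609.4, -279.2]), array([ 566.1, -237.9]), array([ 565.9, -326.1])]
blue 950 [214.91368421   7.53578947] [179, 0, 72, 19] [ 470.6 -167.4   12. ] [array([ 438. , -167.4]), array([ 503.3, -167.3]), array([ 471.1, -161.4]), array([ 469.9, -176.6])]
[277, 91, 87, 92]
```

View pics/e.png

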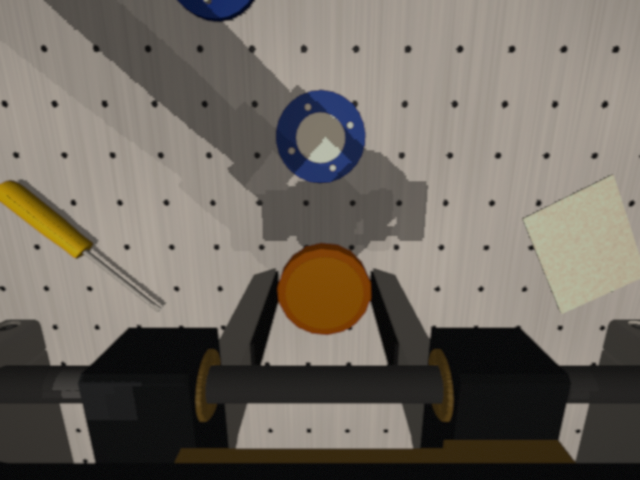

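The nest at (320,136) shows pins at about (308,107), (350,125), (333,168), (291,151). Filter held at (324,290). Next I'll locate the pins precisely.

```bash
python3 - <<'E'
from h import *
w=cv2.imread("pics/e.png"); 
s=dict(ee_pos=[569.88,-359.18,197.22],tcp_rot=[.707107,.707107,0,0]); C=cam("wrist",s)
sat=(255-cv2.cvtColor(w,cv2.COLOR_BGR2HSV)[...,1]).astype(float); P=[]
for u,v in((308,107),(350,125),(333,168),(291,151)):
    r=sat[v-6:v+7,u-6:u+7]; q=np.clip(r-np.percentile(r,50)-25,0,None); yy,xx=np.mgrid[-6:7,-6:7]
    c=(u+(q*xx).sum()/q.sum(),v+(q*yy).sum()/q.sum()); P.append(ray(C,c,19)[:2]); print(np.round(c,1),P[-1].round(1))
P=np.array(P); c=P.mean(0); print("centre",c,"radii",np.linalg.norm(P-c,axis=1),"ang mod 90",[(np.degrees(np.arctan2(*(p-c)[::-1]))-45+45)%90-45 for p in P])
E
```

```text
[307.9 107.2] [ 554.5 -253.3]
[349.3 125. ] [ 594.3 -269.5]
[332.2 167.4] [ 578.  -309.8]
[291.6 150.1] [ 538.  -293.1]
centre [ 566.22675918 -281.42158699] radii [30.48089269 30.51083346 30.74465263 30.52489767] ang mod 90 [np.float64(-22.46382046242273), np.float64(-22.060299180585115), np.float64(-22.4362731560808), np.float64(-22.555563945428645)]
```

Nest centre is (566.2,-281.4), pin radii 30.5 (expected 31.1). The gaps lie at -22.4°, so twist +22.4°. Going lower, just short of the nest, for a check.

Call:
{"op": "move_arm", "data": {"steps": [{"claw": 40,"travel": [3,-8,15],"twist": 5},{"claw": 40,"travel": [6,-16,35],"twist": 10},{"claw": 40,"travel": [9,-24,55],"twist": 15},{"claw": 40,"travel": [13,-30.5,75],"twist": 20},{"claw": 40,"travel": [13,-30.5,87],"twist": 22.4},{"claw": 40,"travel": [13,-30.5,87],"twist": 22.4},{"claw": 40,"travel": [13,-30.5,87],"twist": 22.4},{"claw": 40,"travel": [13,-30.5,87],"twist": 22.4}]}}

```text
clock: 8.68
ee_pos: [540.4, -347.5, 111.9]
tcp_rot: [0.83, 0.557, 0.0, 0.001]
force: [0.2, -0.0, -1.0]
gripper_width: 49.5
gripper_force: 15.0
```

```bash
python3 - <<'E'
from h import *
s=read_state(); print(s["ee_pos"],s["tcp_rot"],s["gripper_width"]); w=imaging.grab_frame("wrist"); C=cam("wrist",s)
cv2.imwrite("pics/g.png",w)
Rt=R.from_quat(s["tcp_rot"]).as_matrix(); t=np.array(s["ee_pos"])
for a,uv,b in blobs(w,*AM)[:1]: print("amber",uv,b,(Rt.T@(ray(C,(b[0]+b[2]/2-.5,b[1]+b[3]/2-.5),t[2]+7.4)-t)).round(1))
sat=(255-cv2.cvtColor(w,cv2.COLOR_BGR2HSV)[...,1]).astype(float); P=[]
c0=np.array([566.2,-281.4]); a0=np.radians(-22.4)
for k in range(4):
    a=a0+np.radians(45+90*k); u,v=proj(C,[*(c0+31.1*np.array([np.cos(a),np.sin(a)])),19]).round().astype(int)
    h=9; r=sat[v-h:v+h+1,u-h:u+h+1]; q=np.clip(r-np.percentile(r,50)-25,0,None); yy,xx=np.mgrid[-h:h+1,-h:h+1]
    c=(u+(q*xx).sum()/q.sum(),v+(q*yy).sum()/q.sum()); P.append(ray(C,c,19)[:2]); print((u,v),np.round(c,1),P[-1].round(1))
P=np.array(P); c=P.mean(0); print("centre",c,"radii",np.linalg.norm(P-c,axis=1),"ang",[(np.degrees(np.arctan2(*(p-c)[::-1])))%90-45 for p in P])
print("tool shift",Rt.T@(np.array([*c,15])-t))
E
```

```text
[ 540.43316222 -347.52451992  111.87962611] [8.30458185e-01 5.57079964e-01 2.54536860e-04 1.02547024e-03] 49.540982679653624
amber [323.98464333 291.62516513] [279, 250, 91, 84] [ 0.  -0.6 -7.4]
(np.int64(353), np.int64(116)) [351.4 117.2] [ 593.7 -269.5]
(np.int64(293), np.int64(116)) [293.5 117.9] [ 554.3 -253.9]
(np.int64(294), np.int64(177)) [295.4 175.5] [ 538.9 -292.7]
(np.int64(352), np.int64(177)) [350.1 175.6] [ 577.5 -308.6]
centre [ 566.10223478 -281.17941887] radii [29.93977372 29.73110976 29.52909051 29.68958778] ang [np.float64(-22.06934641986957), np.float64(-21.67415410810817), np.float64(-21.98877089532772), np.float64(-22.466211777018444)]
tool shift [71.19333615 -1.60798434 96.82540446]
```

View pics/g.png

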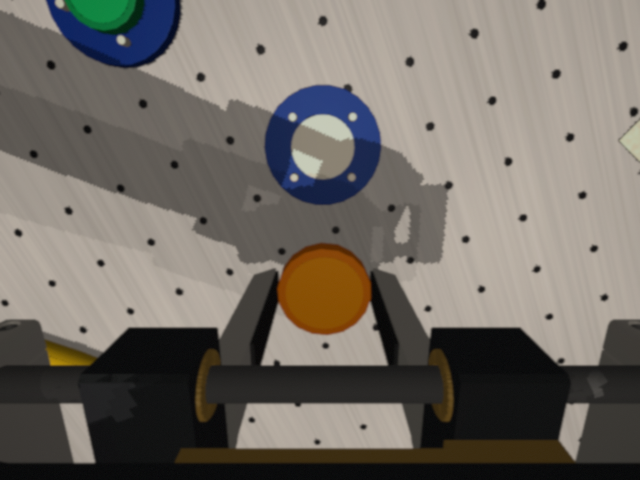

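Fingers are aligned with the pin gaps (pins at (292,117), (352,117), (294,178), (351,178)). Moving over the nest and partly down.

Call:
{"op": "move_arm", "data": {"steps": [{"claw": 40,"travel": [25,0,5],"twist": 0},{"claw": 40,"travel": [55,-0.5,20],"twist": 0},{"claw": 40,"travel": [71.3,-0.5,40],"twist": 0},{"claw": 40,"travel": [71.3,-0.5,60],"twist": 0},{"claw": 40,"travel": [71.3,-0.5,72],"twist": 0},{"claw": 40,"travel": [71.3,-0.5,76],"twist": 0},{"claw": 40,"travel": [71.3,-0.5,76],"twist": 0},{"claw": 40,"travel": [71.3,-0.5,76],"twist": 0}]}}

```text
clock: 9.4
ee_pos: [566.8, -282.5, 35.7]
tcp_rot: [0.831, 0.556, 0.0, 0.001]
force: [0.7, 0.4, -1.3]
gripper_width: 49.5
gripper_force: 15.0
```

Call:
{"op": "move_arm", "data": {"steps": [{"claw": 40,"travel": [0,0,4],"twist": 0},{"claw": 40,"travel": [0,0,8],"twist": 0},{"claw": 40,"travel": [0,0,11],"twist": 0},{"claw": 40,"travel": [0,0,13],"twist": 0},{"claw": 40,"travel": [0,0,15],"twist": 0},{"claw": 40,"travel": [0,0,15],"twist": 0},{"claw": 40,"travel": [0,0,15],"twist": 0}]}}

```text
clock: 9.98
ee_pos: [566.1, -281.3, 19.3]
tcp_rot: [0.831, 0.556, -0.0, -0.0]
force: [0.2, 0.4, -0.2]
gripper_width: 49.4
gripper_force: 15.0
```

Call:
{"op": "move_arm", "data": {"steps": [{"claw": 40,"travel": [0,0,0.5],"twist": 0},{"claw": 40,"travel": [0,0,1],"twist": 0},{"claw": 40,"travel": [0,0,1.5],"twist": 0},{"claw": 40,"travel": [0,0,2],"twist": 0},{"claw": 40,"travel": [0,0,2],"twist": 0},{"claw": 40,"travel": [0,0,2],"twist": 0}]}}

```text
clock: 10.48
ee_pos: [566.2, -281.4, 17.5]
tcp_rot: [0.831, 0.556, -0.0, -0.0]
force: [0.1, 0.7, -0.2]
gripper_width: 49.2
gripper_force: 15.0
```

```bash
python3 - <<'E'
from h import *
s=read_state(); print(s["ee_pos"],s["force"]); w=imaging.grab_frame("wrist"); si=imaging.grab_frame("side")
cv2.imwrite("pics/h.png",np.vstack([w[220:380,220:420].repeat(2,0).repeat(2,1),cv2.resize(si[195:255,270:345],(400,280))]))
E
```

```text
[ 566.20212457 -281.36499523   17.45360983] [ 0.08198676  0.73070131 -0.17590047]
```

View pics/h.png

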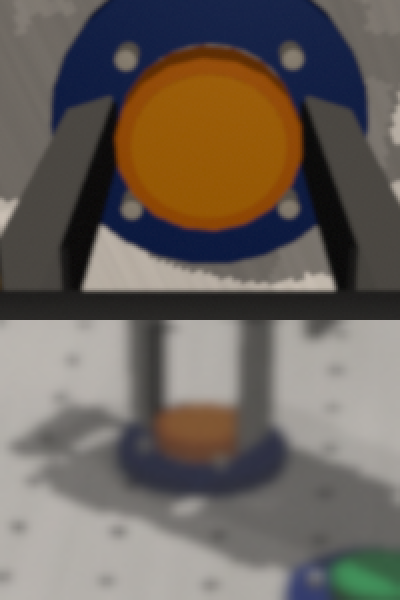

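The filter sits between all four pins, just above the nest. Lowering until it touches.

Call:
{"op": "move_arm", "data": {"steps": [{"claw": 40,"travel": [0,0,0.4],"twist": 0},{"claw": 40,"travel": [0,0,0.8],"twist": 0},{"claw": 40,"travel": [0,0,0.8],"twist": 0},{"claw": 40,"travel": [0,0,0.8],"twist": 0}]}}

```text
clock: 10.92
ee_pos: [566.2, -281.4, 16.7]
tcp_rot: [0.831, 0.556, -0.0, 0.0]
force: [-0.0, 0.0, -0.6]
gripper_width: 49.4
gripper_force: 15.0
```

Call:
{"op": "move_arm", "data": {"steps": [{"claw": 40,"travel": [0,0,0.3],"twist": 0},{"claw": 40,"travel": [0,0,0.6],"twist": 0},{"claw": 40,"travel": [0,0,0.6],"twist": 0},{"claw": 40,"travel": [0,0,0.6],"twist": 0}]}}

```text
clock: 11.25
ee_pos: [566.3, -281.4, 16.6]
tcp_rot: [0.831, 0.556, -0.0, -0.0]
force: [-3.0, 1.3, 4.7]
gripper_width: 49.3
gripper_force: 15.0
```

Contact at the predicted height (16.6 mm, 4.7 N). Releasing.

Call:
{"op": "move_arm", "data": {"steps": [{"claw": 49,"travel": [0,0,0],"twist": 0},{"claw": 51,"travel": [0,0,0],"twist": 0},{"claw": 54,"travel": [0,0,0],"twist": 0},{"claw": 58,"travel": [0,0,0],"twist": 0},{"claw": 62,"travel": [0,0,0],"twist": 0},{"claw": 62,"travel": [0,0,0],"twist": 0},{"claw": 62,"travel": [0,0,0],"twist": 0}], "newtons": 5}}

```text
clock: 11.83
ee_pos: [566.2, -281.4, 15.9]
tcp_rot: [0.831, 0.556, -0.0, -0.0]
force: [0.1, -0.0, 0.1]
gripper_width: 62.1
gripper_force: 0.0
```

Call:
{"op": "move_arm", "data": {"steps": [{"claw": 62,"travel": [0,0,-8],"twist": 0},{"claw": 62,"travel": [0,0,-20],"twist": 0},{"claw": 62,"travel": [0,0,-45],"twist": 0},{"claw": 62,"travel": [0,0,-80],"twist": 0},{"claw": 62,"travel": [-30,0,-110],"twist": 0},{"claw": 62,"travel": [-60,0,-130],"twist": 0},{"claw": 62,"travel": [-60,0,-130],"twist": 0},{"claw": 62,"travel": [-60,0,-130],"twist": 0}]}}

```text
clock: 12.5
ee_pos: [544.0, -338.9, 149.3]
tcp_rot: [0.832, 0.555, 0.001, 0.002]
force: [0.9, 0.6, -0.7]
gripper_width: 61.8
gripper_force: 0.0
```

```bash
python3 - <<'E'
from h import *
s=read_state(); print(s["ee_pos"]); w=imaging.grab_frame("wrist"); C=cam("wrist",s)
for a,uv,b in blobs(w,*AM)[:1]: print("amber",a,uv,b,ray(C,uv,24).round(1))
si=imaging.grab_frame("side"); sc=imaging.grab_frame("scene")
o=cv2.imread("pics/side0.png"); print([(a,u.round(1)) for i in(o,si) for a,u,b in blobs(i,*GR,(180,190,380,380))[:1]])
x,y=map(int,uv)
cv2.imwrite("pics/i.png",np.vstack([cv2.resize(w[y-75:y+75,x-100:x+100],(400,300)),cv2.resize(si[200:400,180:447],(400,300))]))
E
```

```text
[ 544.00413194 -338.87552326  149.33207664]
amber 2656 [321.5248494  157.45105422] [293, 128, 58, 59] [ 565.8 -281.1   24. ]
[(162, array([341.1, 249.8])), (171, array([341.3, 249.7]))]
```

View pics/i.png

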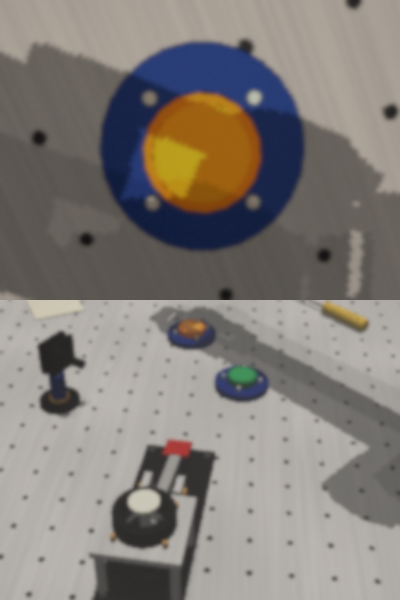

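The amber filter lies flat and centred between the pins. The ring is seated on the press, the green filter is unchanged to within 0.3 px, and the mirror mount and screwdriver look untouched. Handing in.

```bash
python3 -c "
from h import *
print(workorder.finish_job())"
```

```text
the job is handed in; nothing more can be done
None
```

Job handed in at about 12.7 s: the press was pushed to its stop, and the amber filter now lies flat between the pins of the empty nest, with the ring still on the press and the green filter, mirror mount and screwdriver undisturbed in the last images.

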